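Load the proof-test pot and set its regulator

TASK

Lift the paddle latch and swing the hood of the proof-test pot wide open, then stand every flange adapter that is on the cart upright in the tray, flat on the floor with one to a bay. Then swing the hood down until it latches with the paddle lying flat, and only after that turn the regulator knob until its pointer is on the set mark. Leave the nut, cover, spacers and spanner where they are.

Things in the scene. Friction and masses are not known exactly. Their poses are not given: they have to be found in the camera images.
- tray: Proof-test pot fixed on the cart: steel tray 164 x 164 mm, walls 34 mm high, with a grey hood hinged on its far (+x) rim; 84 mm high when shut. Origin: centre of the underside, on the cart; z up; the latch side faces the tray's -x, towards the robot. A black latch housing 60 mm wide projects from the hood's front to tray x = -117 mm.
- tray_floor (a point): Centre of the tray's inner floor, 6 mm above the cart. A cross of two low dividers through it (4 mm thick, top 21 mm above the cart, along tray x and y) makes four square bays of 75 mm, their centres at x, y = +-39.5 mm in the tray frame.
- strike (a point): Top of the steel strike bracket, 24 mm wide, on the outside of the tray's front wall (tray x -84 to -95 mm), 60 mm above the cart.
- hood_hinge (a point): Middle of the hood's hinge line: 82 mm behind the tray's centre (tray x +82), 34 mm above the cart. The hinge runs along tray y.
- hood (a joint): Hood angle, rad: 0 shut, growing as the front edge swings up and away from the robot; stop at 1.9, past upright (1.75 or so leaves wide grippers room over the rear bays; upright is tight). A friction hinge (0.95 N m) holds the hood (0.5 kg) wherever it is left; up to 8 N at the front edge moves it. Latched, it has about 0.015 rad of play.
- paddle_hinge (a point): Middle of the paddle's own hinge, on the hood's top front edge, parallel to the hood's hinge: 167 mm in front of and 58 mm above the hood's hinge line when shut.
- paddle (a joint): Paddle angle to the hood, rad: 0 flat, 0.4 lifted (stop); light spring shut (0.1 to 0.2 N m). Lifting its free end past 0.2 swings a hidden pawl clear of the strike; at the stop, pulling on lifts the hood. The pawl is bevelled below: pushing the hood down without holding the paddle (about 10 N near the front) snaps it home, the paddle kicking up and falling back.
- paddle_bar (a point): Centre of the round grip bar (16 mm diameter, 42 mm long, along tray y, flat ends) on the paddle's free end. With the hood shut: 143 mm in front of the tray's centre and 94 mm above the cart, with free space below and beside it; 58 mm from the paddle's hinge. It can be pinched across its ends from above and pivots between the fingers.
- press_pad (a point): Point on top of the hood's sheet between two ribs, 120 mm in front of the hood's hinge line, on the centre line: where to push it shut.
- regulator: Pressure regulator fixed on the cart: grey box 116 x 116 x 45 mm with a white dial on top. Origin: centre of its underside; the knob's axis is vertical through it. The dial face is 47 mm above the cart.
- knob (a joint): Knob angle, rad, growing clockwise seen from above; stops at 0 and 4.6. It stays where it is left (0.04 N m friction). At 0 the pointer lies along the regulator's +x.
- pointer (a point): Tip of the knob's black pointer nose, 40 mm from the knob's axis, 50 mm above the cart. The knob is a black bar 50 mm long (along the pointer), 16 mm wide, 34 mm high (top 81 mm above the cart), with a white line on top of its pointer half.
- mark (a point): Inner end of the dark steel set mark, a small raised tab (16 x 6 mm, no higher than 6 mm above the dial) on the rim of the dial, this point 40 mm from the knob's axis; fixed during a run, at a clockwise angle of 2.0 to 4.0 rad from the regulator's +x. Pointer over mark = set.
- adapter1: A cast steel flange adapter (two to four are present; absent ones read None from the start), about 0.35 kg, standing on its flange: flange 60 mm diameter and 12 mm thick, above it a plain round neck 34 mm diameter up to 64 mm. Origin: centre of the underside; z up the neck. All are alike.
- adapter2: A cast steel flange adapter (two to four are present; absent ones read None from the start), about 0.35 kg, standing on its flange: flange 60 mm diameter and 12 mm thick, above it a plain round neck 34 mm diameter up to 64 mm. Origin: centre of the underside; z up the neck. All are alike.
- adapter3: A cast steel flange adapter (two to four are present; absent ones read None from the start), about 0.35 kg, standing on its flange: flange 60 mm diameter and 12 mm thick, above it a plain round neck 34 mm diameter up to 64 mm. Origin: centre of the underside; z up the neck. All are alike.
- adapter4: A cast steel flange adapter (two to four are present; absent ones read None from the start), about 0.35 kg, standing on its flange: flange 60 mm diameter and 12 mm thick, above it a plain round neck 34 mm diameter up to 64 mm. Origin: centre of the underside; z up the neck. All are alike.
- gland_nut: Bystander: green-painted iron gland nut, hexagonal, 54 mm across, 30 mm high, loose, standing among the adapters. Origin: centre of the underside.
- coupler_cover: Bystander: purple plastic cup-shaped coupler cover, 66 mm diameter, 50 mm high, loose. Origin: centre of the underside.
- spacer1: Bystander: loose copper spacer ring, 64 mm outside, 10 mm thick, flat on the cart. Origin: centre of the underside.
- spacer2: Bystander: loose copper spacer ring, 64 mm outside, 10 mm thick, flat on the cart. Origin: centre of the underside.
- spanner: Bystander: loose steel spanner 170 mm long lying on the cart near the robot's base. Along its own x.

How it is judged:
On the way, in this order (a step that is already met when the one before it is completed fails the run):
1. the paddle is lifted while the hood is still down (value of joint paddle above 0.2 rad and value of joint hood below 0.3 rad).
2. the hood is swung wide open (over 1.3 rad) (value of joint hood above 1.3 rad), for 0.2 s.
3. every adapter stands upright in a bay, flat on the tray floor (x of adapter1 in the frame of tray between -0.07 and 0.07 m and y of adapter1 in the frame of tray between -0.07 and 0.07 m and z of each of adapter1, adapter2, adapter3, adapter4 in the frame of tray below 0.012 m and angle between each of adapter1, adapter2, adapter3, adapter4's own z axis and vertical below 0.15 rad and x of adapter2 in the frame of tray between -0.07 and 0.07 m and y of adapter2 in the frame of tray between -0.07 and 0.07 m and x of adapter3 in the frame of tray between -0.07 and 0.07 m and y of adapter3 in the frame of tray between -0.07 and 0.07 m and x of adapter4 in the frame of tray between -0.07 and 0.07 m and y of adapter4 in the frame of tray between -0.07 and 0.07 m), for 0.2 s.
4. the hood is shut and latched, paddle flat (value of joint hood below 0.03 rad and value of joint paddle below 0.07 rad), for 0.3 s.
5. the pointer is on the set mark (horizontal distance between pointer and mark below 0.005 m), for 0.2 s.
At the end, for the whole second after the job is handed in: Every adapter present stands upright (within 0.15 rad) in a bay, its underside within 6 mm of the tray floor; the hood is shut (under 0.03 rad) with the paddle flat (under 0.07 rad); the pointer tip is within 5 mm of the set mark (about 7 degrees) (all of step 3 and all of step 4 and horizontal distance between pointer and mark below 0.005 m); the robot touches nothing.
It fails at once if a bystander is moved more than 6 cm (distance of any of gland_nut, coupler_cover, spacer1, spacer2, spanner from where it was at the start of the episode above 0.06 m).
Of adapter1, adapter2, adapter3, adapter4 only 2 to 4 are there at a start; the rules pass over those that are not, and their reading is None.
At some moment in a run one of adapter1, adapter2, adapter3, adapter4 may be knocked a few centimetres aside while the robot is not near it.
It also fails if it takes over 210 s, if anything falls off the work surface, if the arm or the gripper's body presses on something with over 40 N, if the wrist force passes 120 N, or if a joint passes its speed limit or range.

ROBOT

A 7-joint arm with a two-finger parallel gripper is mounted at the origin on the work surface. World frame = base frame: x ahead of the robot, y to its left, z up, the work surface at z = 0. Lengths are in m, angles in rad, forces in N, time in s.
With the tool pointing down it reaches from about 0.35 to 0.9 m from the base axis. Payload 8.1 kg.
Tool frame: the origin (TCP) lies on the centre line of the jaws, within the pads' length; the fingertips stand 25 mm ahead of it and the grasp point (between the pads) lies 6 mm ahead of it; z points along the fingers, y is the direction in which the jaws open and shut (so a half turn about z gives the same grasp; the last joint's range is limited). The gripper opens to 92 mm and grips with 3 to 60 N. Pads are 19 mm wide; open, the fingers measure 130 mm over their backs; the gripper's body (75 mm by 190 mm) begins 47 mm behind the grasp point.
Start: joints at [-1.255, 0.434, 0.025, 1.573, -0.012, 1.134, -0.075], TCP at [0.254, 0.571, 0.252] pointing down, gripper open.
Joint ranges: [-2.62, 2.62], [-0.44, 2.09], [-1.27, 1.32], [0.08, 2.57], [-1.32, 4.46], [0.12, 2], [-2.74, 2.74]. Speed limits (rad/s): [2.22, 2.22, 3.01, 3.01, 3.14, 3.14, 3.14].

INTERFACE

Orientations are given as a rotation vector (axis times angle).
In Python, from workcell import * gives the robot as it stands.
- The arm moves only by the shell command python3 -m pendant 'ROWS'. ROWS is a JSON object of lists of equal length, an entry for each row: "grip": the gripper command: -1 is shut, 1 is fully open, values between are in proportion; "slide": the shift along the tool's x, y, z in cm, a list of three; "delta_rot": the turn, a rotation vector about the tool's x, y, z in degrees, a list of three. In form: {"grip": [grip, ...], "slide": [[tx, ty, tz], ...], "delta_rot": [[wx, wy, wz], ...]}. A call has 1 to 5 rows; each row is the pose to reach, as a shift and turn from the pose commanded when the call began, along the tool's axes at that moment; what a row does not reach only later rows make up. A row lasts 1/8 s, in which the tool goes at most 62.5 mm and 10.7 degrees, less where a joint would pass 70% of its speed; a pose out of reach is approached as far as the arm can. A call with a gripper value outside its range is refused whole. The fingers move at their own pace and stop on an object; the grip force is fixed at half the most. Time passes only in rows, so rows that repeat a pose let the fingers close. It gives the time, the measured TCP pose, the force and the opening at its end, in the units of the state.
- read_state(): the state, without advancing time (a new reading comes with each control period).
- grab_frame(name): name is "scene" or "top" or "wrist"; returns a dict with "img" (384x512x3 uint8, red, green, blue), "vfov" (degrees; the focal length in pixels is half the picture's height over the tangent of half this angle, whatever the lens; pixels are square), "cx", "cy" (the principal point, pixels), "xyz" and "rotation" of the camera in the world. Camera axes: x right, y down, z forward; pixel columns grow to the right and rows downward; lengths in m; the calibration is good to about 2 mm. A picture is of the moment at which its call begins. There is no depth.
- close_job(): hands the job in, once; it reports no verdict.
The state is a dict: "clock": time; "qpos": joint angles; "joint_velocities": joint speeds; "effort": joint torques, N m; "eef_pos": TCP position; "orientation": TCP orientation; "ft_force": force on the tool from outside, world axes, zero at the start; "ft_torque": the same for the moment, N m; "width": opening from 0.0 (shut) to 1.0 (fully open).
Only numpy, scipy, OpenCV 4.12 (cv2) and the standard library are available. Lean on these libraries where they do the work, as an engineer would, in place of code of your own. Each camera call takes 0.05 s, during which the arm holds its last target. There are 200 camera calls.

## Working session

There is one attempt and no reset: what is moved stays moved. The work goes in short steps, Python scripts to look and compute and a shell command to move; the robot and the scene stay as the last step left them, time stands still between calls to the robot, and variables do not carry over. Pictures are saved under pics/ and viewed, about 12 in all and at most 16, crops included, and the job is handed in when it is done.

```bash
mkdir -p pics; ls
cat > h.py <<'E'
import numpy as np, cv2, json
from workcell import *
from scipy.spatial.transform import Rotation as R
def snap(name,fn):
    f=grab_frame(name); cv2.imwrite('pics/%s.png'%fn,f['img'][:,:,::-1])
    json.dump({k:(np.array(v).tolist()) for k,v in f.items() if k!='img'},open('pics/%s.json'%fn,'w')); return f
def cam(fn):
    f=json.load(open('pics/%s.json'%fn)); Rm=np.array(f['rotation'])
    if Rm.shape!=(3,3): Rm=R.from_rotvec(Rm).as_matrix()
    return f,Rm,192/np.tan(np.radians(f['vfov'])/2)
def ray(fn,u,v):
    f,Rm,fl=cam(fn); d=Rm@np.array([(u-f['cx'])/fl,(v-f['cy'])/fl,1]); return np.array(f['xyz']),d/np.linalg.norm(d)
def atz(fn,u,v,z):
    o,d=ray(fn,u,v); return o+d*(z-o[2])/d[2]
def tri(*obs):
    A=np.zeros((3,3));b=np.zeros(3)
    for fn,u,v in obs:
        o,d=ray(fn,u,v);P=np.eye(3)-np.outer(d,d);A+=P;b+=P@o
    x=np.linalg.solve(A,b); return x,[float(np.linalg.norm(np.cross(x-ray(*o)[0],ray(*o)[1]))) for o in obs]
def proj(fn,p):
    f,Rm,fl=cam(fn); c=Rm.T@(np.array(p)-np.array(f['xyz'])); return np.array([f['cx']+fl*c[0]/c[2],f['cy']+fl*c[1]/c[2]])
def crop(fn,out,x0,y0,x1,y1,s):
    im=cv2.imread('pics/%s.png'%fn)[y0:y1,x0:x1]; cv2.imwrite('pics/%s.png'%out,cv2.resize(im,None,fx=s,fy=s,interpolation=cv2.INTER_CUBIC))
def togo(p,yaw=None,tilt=0):
    """slide (cm, tool axes) from the commanded/measured pose to world point p for TCP; and turn to pointing down with tool y at heading yaw"""
    s=read_state(); T=R.from_rotvec(s['orientation']); 
    print('tcp',np.round(s['eef_pos'],4),'axes x,y,z',np.round(T.as_matrix().T,3).tolist(),'F',np.round(s['ft_force'],1),'w',round(s['width'],3),'t',s['clock'])
    print('slide cm',np.round(T.inv().apply(np.array(p)-s['eef_pos'])*100,2))
    if yaw is not None:
        y=np.array([np.cos(yaw),np.sin(yaw),0]); z=np.array([0,0,-1.]); best=None
        for sg in (1,-1):
            M=R.from_matrix(np.c_[np.cross(sg*y,z),sg*y,z]); d=np.degrees((T.inv()*M).as_rotvec())
            if best is None or np.linalg.norm(d)<np.linalg.norm(best): best=d
        print('turn deg',np.round(best,2))
E
python3 - <<'E'
from h import *
a=snap('top','top0');b=snap('scene','sc0')
for n in('top0','sc0'): print({k:v for k,v in json.load(open('pics/%s.json'%n)).items()})
togo([.5,0,.3],0)
im=np.hstack([a['img'],b['img']])[:,:,::-1]
E
```

```text
pics
{'vfov': 45.468647394828615, 'cx': 255.41588095477127, 'cy': 189.09561088198126, 'xyz': [0.371744869996947, 0.016960372294270908, 1.4637087582777424], 'rotation': [-2.1765888360758363, 2.167240586999576, -0.10410465392013686]}
{'vfov': 51.35657751744206, 'cx': 250.72130595877252, 'cy': 190.7425664901848, 'xyz': [0.9084426691410189, -0.6632015024113442, 0.6114521888962048], 'rotation': [-2.0815331785298943, -0.6084289291799222, 0.29603163392878373]}
tcp [0.2541 0.5706 0.251 ] axes x,y,z [[-0.914, 0.407, -0.0], [0.407, 0.914, -0.001], [-0.0, -0.001, -1.0]] F [-0.2  0.6 -0.1] w 0.996 t 0.1
slide cm [-45.68 -42.13  -4.83]
turn deg [-7.0e-02  5.0e-02  6.6e+01]
```

View pics/top0.png

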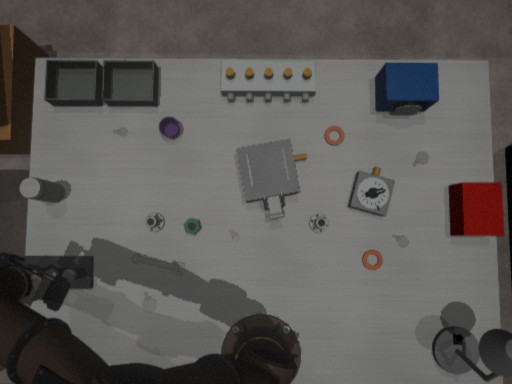

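View pics/sc0.png

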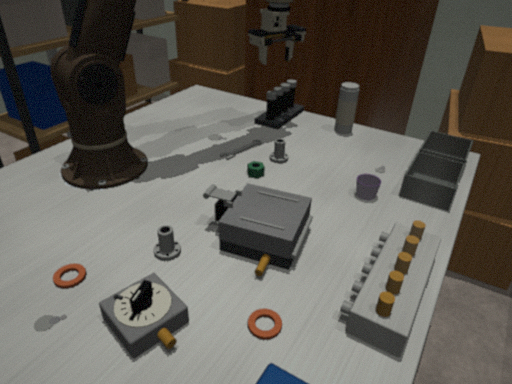

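Top view: the pot is at about (267,170) with its paddle bar at (276,212), adapters at (156,222) and (318,223), the nut at (193,227) and the regulator at (372,193). The scene view agrees and also shows two adapters, at (279,152) and (166,243). Next I'll enlarge the pot and the regulator.

Run:
```python
from h import *
crop('top0','c1',130,130,400,240,2.9)
crop('sc0','c2',80,130,320,350,2.7)
```

```text
(no output)
```

View pics/c1.png

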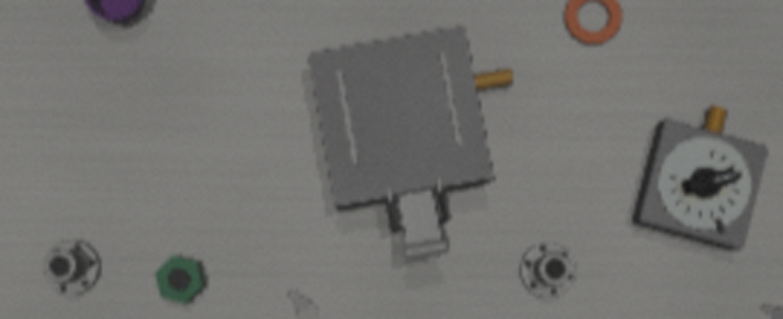

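View pics/c2.png

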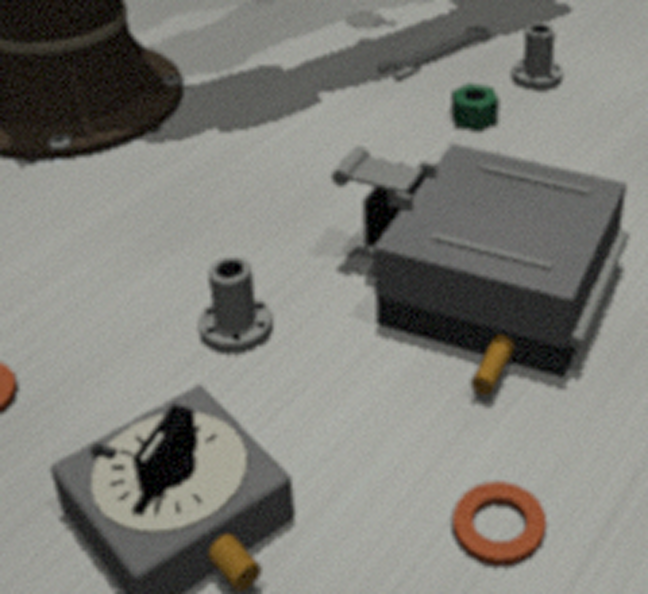

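Run:
```python
from h import *
A=lambda u,v:('top0',u/2.9+130-.3,v/2.9+130-.3)
B=lambda u,v:('sc0',u/2.7+80-.3,v/2.7+130-.3)
P=dict(bar=[(427,247),(347,165)],FR=[(493,178),(378,250)],FL=[(335,207),(455,147)],BL=[(311,55),(625,183)],BR=[(463,28),(578,293)],
a_top_r=[(555,268),(231,267)],a_top_l=[(60,265),(541,31)],a_fl_r=[(547,270),(235,326)],a_fl_l=[(72,267),(538,74)],mark=[(721,226),(104,452)],dial=[(704,183),(169,466)],
tip=[(739,177),(138,512)],nut=[(180,279),(474,93)])
for k,(a,b) in P.items():
    x,e=tri(A(*a),B(*b)); print(k,np.round(x,4),np.round(e,4))
```

```text
bar [ 0.4254 -0.0478  0.0962] [0.0017 0.0017]
FR [ 0.5014 -0.1153  0.0798] [0.0021 0.0021]
FL [0.4704 0.0496 0.079 ] [0.002 0.002]
BL [0.6296 0.0753 0.085 ] [0.0014 0.0014]
BR [ 0.6609 -0.0833  0.0868] [0.0038 0.0038]
a_top_r [ 0.4069 -0.1822  0.0654] [0.0006 0.0006]
a_top_l [0.4077 0.3382 0.0619] [0.0003 0.0003]
a_fl_r [ 0.4056 -0.183   0.0028] [0.0004 0.0004]
a_fl_l [0.4074 0.338  0.0059] [0.0007 0.0007]
mark [ 0.4531 -0.3616  0.0481] [0.0011 0.0011]
dial [ 0.4983 -0.3455  0.0473] [0.0001 0.0001]
tip [ 0.506  -0.3828  0.045 ] [0.0011 0.0011]
nut [0.3938 0.2154 0.0337] [0.0001 0.0001]
```

Run:
```python
from h import *
togo([.40,.30,.26],np.radians(100.6)); togo([.4254,-.0478,.20])
```

```text
tcp [0.2541 0.5706 0.251 ] axes x,y,z [[-0.914, 0.407, -0.0], [0.407, 0.914, -0.001], [-0.0, -0.001, -1.0]] F [-0.2  0.6 -0.1] w 0.996 t 0.1
slide cm [-24.34 -18.78  -0.87]
turn deg [-8.00e-02 -2.00e-02 -3.46e+01]
tcp [0.2541 0.5706 0.251 ] axes x,y,z [[-0.914, 0.407, -0.0], [0.407, 0.914, -0.001], [-0.0, -0.001, -1.0]] F [-0.2  0.6 -0.1] w 0.996 t 0.1
slide cm [-40.8  -49.51   5.18]
```

```bash
python3 -m pendant '{"grip":[1,1,1,1,1],"slide":[[-4.9,-3.8,0],[-9.7,-7.5,0],[-14.6,-11.3,0],[-19.5,-15,0],[-24.3,-18.8,0]],"delta_rot":[[0,0,-6.9],[0,0,-13.8],[0,0,-20.7],[0,0,-27.6],[0,0,-34.6]]}'
python3 - <<'E'
from h import *
togo([.4254,-.0478,.20],np.radians(100.6))
E
```

```text
clock: 0.72
eef_pos: [0.4004, 0.2984, 0.2516]
orientation: [0.296, -3.128, 0.0]
ft_force: [1.1, -0.5, 1.1]
width: 0.998
tcp [0.4004 0.2984 0.2516] axes x,y,z [[-0.982, -0.188, 0.0], [-0.188, 0.982, -0.0], [0.0, -0.0, -1.0]] F [ 1.1 -0.5  1.1] w 0.998 t 0.725
slide cm [  4.04 -34.47   5.16]
turn deg [-0.01 -0.    0.22]
```

```bash
python3 -m pendant '{"grip":[1,1,1,1,1],"slide":[[0.7,-6,0.5],[1.4,-12,1],[2.1,-18,2],[2.8,-24,3],[3.4,-29.5,4]],"delta_rot":[[0,0,0],[0,0,0],[0,0,0],[0,0,0],[0,0,0]]}'; python3 -m pendant '{"grip":[1,1,1],"slide":[[0.3,-2.5,0.5],[0.6,-5,1.1],[0.6,-5,1.1]],"delta_rot":[[0,0,0],[0,0,0],[0,0,0]]}'
python3 - <<'E'
from h import *
togo([.4254,-.0478,.101],np.radians(100.6))
snap('wrist','w1'); snap('top','top1')
im=np.hstack([cv2.imread('pics/w1.png'),cv2.imread('pics/top1.png')]); cv2.imwrite('pics/v1.png',cv2.resize(im,(800,300),interpolation=cv2.INTER_AREA))
print(json.load(open('pics/w1.json')))
for z,p in((.094,[.4254,-.0478]),): print(proj('w1',p+[z]))
E
```

```text
clock: 1.35
eef_pos: [0.4202, 0.0021, 0.2115]
orientation: [-0.29, 3.128, 0.0]
ft_force: [0.9, -0.0, -0.2]
width: 1.003
clock: 1.72
eef_pos: [0.4233, -0.0478, 0.2003]
orientation: [0.285, -3.127, 0.001]
ft_force: [0.3, 1.0, 0.5]
width: 1.001
tcp [ 0.4233 -0.0478  0.2003] axes x,y,z [[-0.984, -0.18, 0.001], [-0.18, 0.984, -0.0], [-0.001, -0.0, -1.0]] F [0.3 1.  0.5] w 1.001 t 1.725
slide cm [-0.22 -0.04  9.93]
turn deg [-0.02 -0.07 -0.2 ]
{'vfov': 62.10481324037429, 'cx': 258.2994216387245, 'cy': 187.35770779858774, 'xyz': [0.340961900284236, -0.0619507844147565, 0.3337664182816462], 'rotation': [1.869210506430137, 2.243826689561774, 0.3517865529084368]}
[256.98418449 197.2319583 ]
```

View pics/v1.png

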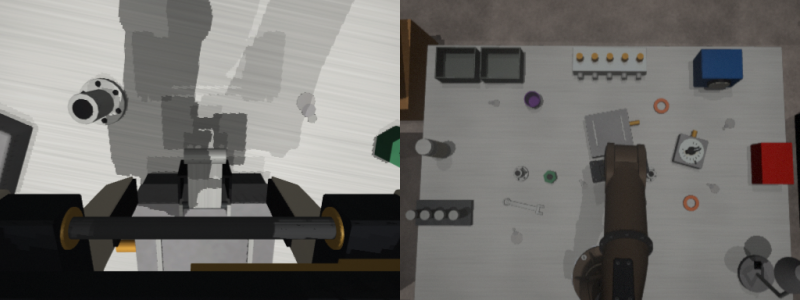

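The wrist view shows the bar at about (262,200) full-scale, centred between the fingers. The top view without the arm shadow confirms only two adapters, and the spanner at (525,205). Now descending.

```bash
python3 -m pendant '{"grip":[1,1,1,-1,-1],"slide":[[-0.2,0.1,5],[-0.2,0.1,9.9],[-0.2,0.1,9.9],[-0.2,0.1,9.9],[-0.2,0.1,9.9]],"delta_rot":[[0,0,0],[0,0,0],[0,0,0],[0,0,0],[0,0,0]]}';python3 -m pendant '{"grip":[-1,-1,-1,-1],"slide":[[0,0,0],[0,0,0],[0,0,0],[0,0,0]],"delta_rot":[[0,0,0],[0,0,0],[0,0,0],[0,0,0]]}'
```

```text
clock: 2.45
eef_pos: [0.427, -0.0444, 0.1035]
orientation: [-0.291, 3.125, 0.0]
ft_force: [-0.4, -0.3, 0.3]
width: 0.829
clock: 2.95
eef_pos: [0.4257, -0.0448, 0.1018]
orientation: [-0.29, 3.128, -0.0]
ft_force: [0.1, 0.2, 1.8]
width: 0.453
```

```bash
python3 - <<'E'
import numpy as np
for t in np.r_[0,np.arange(.15,1.86,.1)]:
    p=2.782-t; x,z=234.6*np.cos(p),234.6*np.sin(p); print(round(t,2),np.round([-(x+225)/10,0,-(z-60)/10],1).tolist())
E
python3 -m pendant '{"grip":[-1,-1,-1,-1],"slide":[[-0.2,0,-1.2],[-0.6,0,-2.3],[-0.6,0,-2.3],[-0.6,0,-2.3]],"delta_rot":[[0,0,0],[0,0,0],[0,0,0],[0,0,0]]}'
python3 - <<'E'
from h import *
togo([.5,0,.1])
E
```

```text
0.0 [-0.5, 0.0, -2.3]
0.15 [-2.0, 0.0, -5.4]
0.25 [-3.3, 0.0, -7.4]
0.35 [-4.7, 0.0, -9.3]
0.45 [-6.3, 0.0, -11.0]
0.55 [-8.1, 0.0, -12.5]
0.65 [-10.0, 0.0, -13.9]
0.75 [-12.1, 0.0, -15.0]
0.85 [-14.2, 0.0, -15.9]
0.95 [-16.4, 0.0, -16.7]
1.05 [-18.7, 0.0, -17.2]
1.15 [-21.1, 0.0, -17.4]
1.25 [-23.4, 0.0, -17.4]
1.35 [-25.7, 0.0, -17.2]
1.45 [-28.0, 0.0, -16.8]
1.55 [-30.3, 0.0, -16.1]
1.65 [-32.5, 0.0, -15.2]
1.75 [-34.5, 0.0, -14.1]
1.85 [-36.5, 0.0, -12.8]
clock: 3.45
eef_pos: [0.4307, -0.0439, 0.1247]
orientation: [0.29, -3.127, -0.0]
ft_force: [-5.1, -2.8, -0.9]
width: 0.454
tcp [ 0.4307 -0.0439  0.1247] axes x,y,z [[-0.983, -0.184, 0.001], [-0.184, 0.983, 0.0], [-0.001, -0.0, -1.0]] F [-5.1 -2.8 -0.9] w 0.454 t 3.45
slide cm [-7.62  3.04  2.46]
```

```bash
python3 -m pendant '{"grip":[-1,-1,-1,-1,-1],"slide":[[-1.4,0,-3.1],[-2.7,0,-5.1],[-4.1,0,-7.0],[-5.7,0,-8.7],[-7.5,0,-10.2]],"delta_rot":[[0,0,0],[0,0,0],[0,0,0],[0,0,0],[0,0,0]]}'
```

```text
clock: 4.08
eef_pos: [0.503, -0.0304, 0.2265]
orientation: [0.289, -3.123, -0.0]
ft_force: [-5.1, -3.1, -5.4]
width: 0.458
```

```bash
python3 -m pendant '{"grip":[-1,-1,-1,-1,-1],"slide":[[-1.9,0,-1.4],[-4.0,0,-2.5],[-6.1,0,-3.4],[-8.3,0,-4.2],[-10.6,0,-4.7]],"delta_rot":[[0,0,0],[0,0,0],[0,0,0],[0,0,0],[0,0,0]]}'; python3 -m pendant '{"grip":[-1,-1,-1,-1,-1],"slide":[[-2.4,0,-0.2],[-4.7,0,-0.2],[-7,0,0],[-9.3,0,0.4],[-11.6,0,1.1]],"delta_rot":[[0,0,0],[0,0,0],[0,0,0],[0,0,0],[0,0,0]]}'
```

```text
clock: 4.7
eef_pos: [0.6089, -0.0107, 0.2737]
orientation: [0.289, -3.126, 0.0]
ft_force: [-5.2, -3.1, -2.6]
width: 0.458
clock: 5.32
eef_pos: [0.7248, 0.011, 0.2641]
orientation: [-0.29, 3.126, -0.0]
ft_force: [-1.4, -2.0, 5.0]
width: 0.447
```

```bash
python3 -m pendant '{"grip":[-1,-1,-1,-1],"slide":[[-2.2,0,0.9],[-4.2,0,2.0],[-5.2,0,2.6],[-5.2,0,2.6]],"delta_rot":[[0,0,0],[0,0,0],[0,0,0],[0,0,0]]}'; python3 -m pendant '{"grip":[0.6,0.6,0.6,0.6],"slide":[[0,0,0],[0,0,0],[0,0,0],[0,0,-6]],"delta_rot":[[0,0,0],[0,0,0],[0,0,0],[0,0,0]]}'
python3 - <<'E'
from h import *
togo([.42,-.1825,.18],np.radians(100.6))
E
```

```text
clock: 5.82
eef_pos: [0.7774, 0.0208, 0.2376]
orientation: [-0.29, 3.122, -0.001]
ft_force: [7.2, -1.3, 0.4]
width: 0.454
clock: 6.32
eef_pos: [0.772, 0.0211, 0.2915]
orientation: [0.289, -3.117, -0.001]
ft_force: [1.4, 0.7, 0.1]
width: 0.792
tcp [0.772  0.0211 0.2915] axes x,y,z [[-0.983, -0.184, 0.011], [-0.184, 0.983, 0.002], [-0.011, -0.0, -1.0]] F [1.4 0.7 0.1] w 0.792 t 6.325
slide cm [ 38.23 -13.56  11.53]
turn deg [ 0.11 -0.61  0.01]
```

```bash
python3 -m pendant '{"grip":[1,1,1,1,1],"slide":[[5.5,0,0],[11.5,-1,0],[17.5,-2.5,0],[23,-5,1.5],[28.5,-7.5,3]],"delta_rot":[[0,0,0],[0,0,0],[0,0,0],[0,-0.6,0],[0,-0.6,0]]}'; python3 -m pendant '{"grip":[1,1,1],"slide":[[4.8,-3,2.5],[9.6,-6.1,5.5],[9.6,-6.1,5.5]],"delta_rot":[[0,0,0],[0,0,0],[0,0,0]]}'
python3 - <<'E'
from h import *
togo([.4062,-.1825,.058],np.radians(100.6))
snap('wrist','w2');snap('top','top2')
for p in ([.4062,-.1825,.064],[.4062,-.1825,.0]): print(proj('w2',p),proj('top2',p))
crop('top2','t2c',130,130,400,240,1.9)
im=np.zeros((600,520,3),np.uint8); im[:384,:512]=cv2.imread('pics/w2.png'); t=cv2.imread('pics/t2c.png'); im[388:388+t.shape[0],:513]=t[:212,:513]; cv2.imwrite('pics/v2.png',im)
E
```

```text
clock: 6.95
eef_pos: [0.5064, -0.1064, 0.2669]
orientation: [-0.289, 3.116, 0.002]
ft_force: [0.2, -1.2, -0.3]
width: 1.004
clock: 7.32
eef_pos: [0.4212, -0.1854, 0.2094]
orientation: [-0.28, 3.122, 0.003]
ft_force: [0.1, 0.4, 1.0]
width: 0.998
tcp [ 0.4212 -0.1854  0.2094] axes x,y,z [[-0.984, -0.178, -0.007], [-0.178, 0.984, 0.001], [0.006, 0.003, -1.0]] F [0.1 0.4 1. ] w 0.998 t 7.325
slide cm [ 1.53  0.53 15.13]
turn deg [ 0.08  0.39 -0.35]
[263.4525783  164.24277712] [320.9975844  222.22858727]
[262.51884671 149.78491793] [318.13996313 222.71176929]
```

View pics/v2.png

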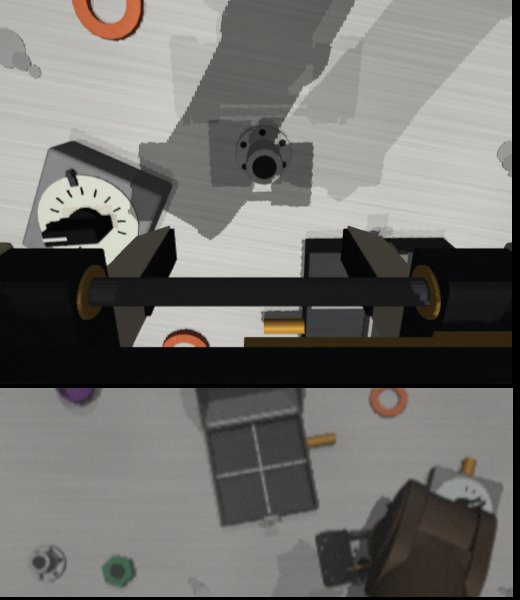

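The wrist view shows the neck top at (263,166) and the flange at (263,151), which matches the prediction. The top view shows the hood wide open and the tray rim exposed.

```bash
python3 - <<'E'
from h import *
T=lambda u,v,z:atz('top2',130+u/1.9-.2,130+(v-388)/1.9-.2,z)
c=[T(*p,.034) for p in((207,432),(302,414),(317,507),(223,525))]
print(np.round(c,4),np.mean(c,0)); print('cross',T(262,468,.021)); d=(c[0]-c[1])+(c[3]-c[2]); print(np.degrees(np.arctan2(d[1],d[0]))-90)
E
python3 -m pendant '{"grip":[1,1,1,1],"slide":[[1.5,0.5,5.5],[1.5,0.5,11],[1.5,0.5,15.1],[1.5,0.5,15.1]],"delta_rot":[[0,0.4,-0.3],[0,0.4,-0.3],[0,0.4,-0.3],[0,0.4,-0.3]]}';python3 -m pendant '{"grip":[-1,-1,-1,-1,-1],"slide":[[0,0,0],[0,0,0],[0,0,0],[0,0,0],[0,0,0]],"delta_rot":[[0,0,0],[0,0,0],[0,0,0],[0,0,0],[0,0,0]]}'
```

```text
[[ 0.6241  0.071   0.034 ]
 [ 0.6552 -0.0871  0.034 ]
 [ 0.4997 -0.1114  0.034 ]
 [ 0.4693  0.0434  0.034 ]] [ 0.56208843 -0.02100858  0.034     ]
cross [ 0.56592388 -0.02092126  0.021     ]
11.110654945929213
clock: 7.92
eef_pos: [0.4114, -0.1792, 0.0579]
orientation: [0.301, -3.127, -0.003]
ft_force: [0.5, -0.1, -0.0]
width: 0.997
clock: 8.55
eef_pos: [0.4117, -0.1806, 0.0598]
orientation: [-0.298, 3.123, 0.0]
ft_force: [0.1, -0.4, 0.0]
width: 0.51
```

```bash
python3 -m pendant '{"grip":[0.2,0.2,-1,-1,-1],"slide":[[0.5,0.2,0],[0.5,0.2,0],[0.5,0.2,0],[0.5,0.2,0],[0.5,0.2,0]],"delta_rot":[[0,0,0],[0,0,0],[0,0,0],[0,0,0],[0,0,0]]}';python3 -m pendant '{"grip":[-1,-1,-1],"slide":[[0,0,0],[0,0,0],[0,0,0]],"delta_rot":[[0,0,0],[0,0,0],[0,0,0]]}'
python3 - <<'E'
from h import *
c=np.array([.5655,-.0205]);y=np.radians(10.8);M=np.array([[np.cos(y),-np.sin(y)],[np.sin(y),np.cos(y)]])
for b in((-.0395,-.0395),(-.0395,.0395)): print(c+M@np.array(b))
p=c+M@np.array([-.0395,-.0395]); togo([*p,.10],np.radians(100.8))
E
```

```text
clock: 9.18
eef_pos: [0.4068, -0.1801, 0.0597]
orientation: [-0.297, 3.123, -0.001]
ft_force: [0.9, -1.9, 0.0]
width: 0.364
clock: 9.55
eef_pos: [0.4067, -0.1799, 0.0597]
orientation: [-0.298, 3.123, -0.0]
ft_force: [1.3, -3.3, 1.7]
width: 0.364
[ 0.53410122 -0.06670191]
[0.51929809 0.01089878]
tcp [ 0.4067 -0.1799  0.0597] axes x,y,z [[-0.982, -0.189, -0.004], [-0.189, 0.982, -0.001], [0.004, 0.0, -1.0]] F [ 1.3 -3.3  1.7] w 0.364 t 9.55
slide cm [-14.67   8.7   -3.97]
turn deg [-0.03  0.24  0.09]
```

```bash
python3 -m pendant '{"grip":[-1,-1,-1,-1,-1],"slide":[[0,0,-4],[0,0,-8],[-5,3,-8],[-10,6,-8],[-14.7,8.7,-8]],"delta_rot":[[0,0,0],[0,0,0],[0,0,0],[0,0,0],[0,0,0]]}'; python3 -m pendant '{"grip":[-1,-1,-1],"slide":[[0,0,0],[0,0,0],[0,0,2]],"delta_rot":[[0,0,0],[0,0,0],[0,0,0]]}';python3 - <<'E'
from h import *
togo([.5341,-.0667,.067],np.radians(100.8)) 
snap('wrist','w3');snap('top','top3')
for b in((0,0),(.082,.082),(-.082,-.082),(-.082,.082),(.082,-.082)):
    c=np.array([.5655,-.0205]);y=np.radians(10.8);M=np.array([[np.cos(y),-np.sin(y)],[np.sin(y),np.cos(y)]])
    print(b,proj('w3',[*(c+M@np.array(b)),.021 if b[0]==0 else .034]))
cv2.imwrite('pics/v3.png',cv2.imread('pics/w3.png'))
E
```

```text
clock: 10.18
eef_pos: [0.5339, -0.0642, 0.1395]
orientation: [-0.299, 3.126, 0.002]
ft_force: [0.1, -1.0, -3.3]
width: 0.357
clock: 10.55
eef_pos: [0.5334, -0.0675, 0.1205]
orientation: [-0.295, 3.123, 0.0]
ft_force: [0.1, 0.0, -3.5]
width: 0.362
tcp [ 0.5334 -0.0675  0.1205] axes x,y,z [[-0.982, -0.187, -0.004], [-0.187, 0.982, -0.0], [0.004, 0.0, -1.0]] F [ 0.1  0.  -3.5] w 0.362 t 10.55
slide cm [-0.06  0.07  5.35]
turn deg [-0.02  0.24  0.01]
(0, 0) [306.78280388 243.66873931]
(0.082, 0.082) [400.2201353  336.74792737]
(-0.082, -0.082) [197.22563957 147.1219313 ]
(-0.082, 0.082) [432.98754881 147.18909359]
(0.082, -0.082) [208.6558717  336.57591259]
```

View pics/v3.png

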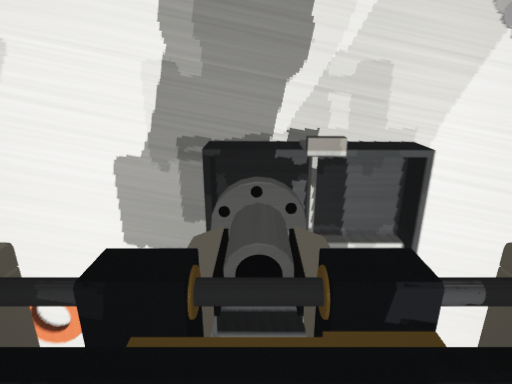

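The view shows the adapter hanging upright over the front-right bay, with the rim corners at (203,145) and (433,146) close to the prediction. The divider at x≈312 suggests a shift of about 2 mm in +y, so I'll lower it with that added.

```bash
python3 -m pendant '{"grip":[-1,-1,-1,-1],"slide":[[0,0.2,2.5],[0,0.2,4.5],[0,0.2,5.3],[0,0.2,5.3]],"delta_rot":[[0,0.2,0],[0,0.2,0],[0,0.2,0],[0,0.2,0]]}'
```

```text
clock: 11.15
eef_pos: [0.5332, -0.0649, 0.0672]
orientation: [0.297, -3.127, -0.0]
ft_force: [-0.2, 0.4, -3.6]
width: 0.362
```

Still hanging freely. I'll lower it 2 mm more, release it a little way and rise.

```bash
python3 -m pendant '{"grip":[-1,-1,-0.1,-0.1,-0.1],"slide":[[0,0,0.2],[0,0,0.2],[0,0,0.2],[0,0,0.2],[0,0,0.2]],"delta_rot":[[0,0,0],[0,0,0],[0,0,0],[0,0,0],[0,0,0]]}'
python3 - <<'E'
from h import *
togo([.4076,.338,.18],np.radians(100.8))
E
```

```text
clock: 11.78
eef_pos: [0.5339, -0.0643, 0.0652]
orientation: [-0.299, 3.127, 0.0]
ft_force: [0.0, -0.6, 0.4]
width: 0.452
tcp [ 0.5339 -0.0643  0.0652] axes x,y,z [[-0.982, -0.189, -0.0], [-0.189, 0.982, -0.0], [0.0, 0.0, -1.0]] F [ 0.  -0.6  0.4] w 0.452 t 11.775
slide cm [  4.79  41.9  -11.48]
turn deg [-0.    0.02  0.11]
```

```bash
python3 -m pendant '{"grip":[-0.1,-0.1,1,1,1],"slide":[[0,0,-5],[0,0,-10],[0.5,5,-13],[1.1,11,-13],[1.8,17,-13]],"delta_rot":[[0,0,0],[0,0,0],[0,0,0],[0,0,0],[0,0,0]]}'; python3 -m pendant '{"grip":[1,1,1,1,1],"slide":[[0.8,6,0],[1.6,12,0],[2.3,18,0],[3,24.9,0],[3,24.9,0]],"delta_rot":[[0,0,0],[0,0,0],[0,0,0],[0,0,0],[0,0,0]]}';  python3 - <<'E'
from h import *
togo([.4076,.338,.058],np.radians(100.8))
snap('wrist','w4');snap('top','top4')
for p in ([.4076,.338,.064],[.4076,.338,.0]): print(proj('w4',p))
crop('top4','t4c',130,130,400,240,1.9)
im=np.zeros((600,520,3),np.uint8); im[:384,:512]=cv2.imread('pics/w4.png'); t=cv2.imread('pics/t4c.png'); im[388:388+t.shape[0],:513]=t[:212,:513]; cv2.imwrite('pics/v4.png',im)
E
```

```text
clock: 12.4
eef_pos: [0.4837, 0.1008, 0.1958]
orientation: [-0.297, 3.126, 0.001]
ft_force: [0.7, 0.5, -0.5]
width: 0.729
clock: 13.02
eef_pos: [0.4048, 0.343, 0.195]
orientation: [0.31, -3.126, -0.003]
ft_force: [-0.4, -0.6, -0.5]
width: 0.999
tcp [0.4048 0.343  0.195 ] axes x,y,z [[-0.98, -0.197, 0.0], [-0.197, 0.98, 0.002], [-0.001, 0.002, -1.0]] F [-0.4 -0.6 -0.5] w 0.999 t 13.025
slide cm [-0.18 -0.57 13.7 ]
turn deg [ 0.12 -0.02  0.54]
[250.95653685 187.22928473]
[252.20058117 168.70902541]
```

View pics/v4.png

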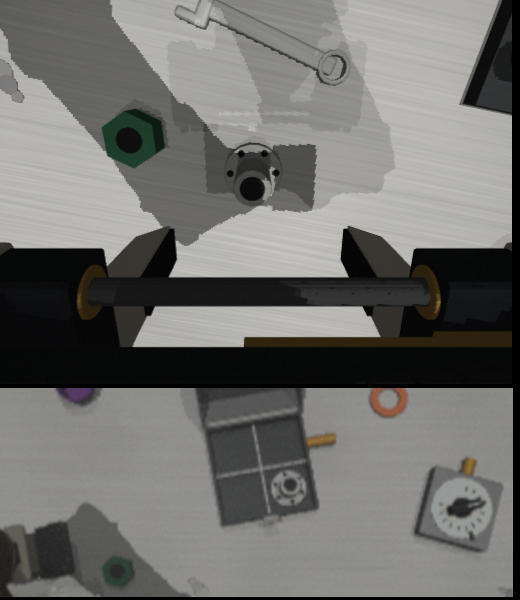

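The wrist view has the neck top at (252,189), as predicted. In the top view the first adapter stands in the front-right bay at (289,487).

```bash
python3 -m pendant '{"grip":[1,1,1,1],"slide":[[-0.2,-0.5,5],[-0.2,-0.5,10],[-0.2,-0.5,13.7],[-0.2,-0.5,13.7]],"delta_rot":[[0,0,0],[0,0,0],[0,0,0],[0,0,0]]}';python3 - <<'E'
from h import *
togo([.4076,.338,.058],np.radians(100.8))
E
```

```text
clock: 13.62
eef_pos: [0.4099, 0.3301, 0.0562]
orientation: [0.294, -3.124, 0.007]
ft_force: [0.5, -0.6, 0.9]
width: 1.0
tcp [0.4099 0.3301 0.0562] axes x,y,z [[-0.982, -0.186, 0.004], [-0.186, 0.982, -0.004], [-0.003, -0.005, -1.0]] F [ 0.5 -0.6  0.9] w 1.0 t 13.625
slide cm [ 0.08  0.82 -0.18]
turn deg [-0.22 -0.23 -0.06]
```

```bash
python3 -m pendant '{"grip":[0.3,-1,-1,-1,-1],"slide":[[0.1,0.8,-0.1],[0.1,0.8,-0.1],[0.1,0.8,-0.1],[0.1,0.8,-0.1],[0.1,0.8,-0.1]],"delta_rot":[[0,0,0],[0,0,0],[0,0,0],[0,0,0],[0,0,0]]}';python3 -m pendant '{"grip":[-1,-1,-1],"slide":[[0,0,0],[0,0,0],[0,0,0]],"delta_rot":[[0,0,0],[0,0,0],[0,0,0]]}';python3 - <<'E'
from h import *
togo([.519,.013,.135],np.radians(100.8))
E
```

```text
clock: 14.25
eef_pos: [0.4079, 0.3411, 0.0593]
orientation: [-0.298, 3.127, 0.0]
ft_force: [-0.3, -0.1, -0.6]
width: 0.504
clock: 14.62
eef_pos: [0.4079, 0.3404, 0.059]
orientation: [0.297, -3.127, 0.001]
ft_force: [0.5, -3.8, 3.4]
width: 0.362
tcp [0.4079 0.3404 0.059 ] axes x,y,z [[-0.982, -0.189, 0.0], [-0.189, 0.982, -0.001], [-0.0, -0.001, -1.0]] F [ 0.5 -3.8  3.4] w 0.362 t 14.625
slide cm [ -4.73 -34.26  -7.57]
turn deg [-0.04 -0.02  0.07]
```

```bash
python3 -m pendant '{"grip":[-1,-1,-1,-1,-1],"slide":[[0,0,-4],[0,0,-8],[-0.8,-5.7,-8],[-1.6,-11.4,-8],[-2.4,-17.1,-8]],"delta_rot":[[0,0,0],[0,0,0],[0,0,0],[0,0,0],[0,0,0]]}'; python3 -m pendant '{"grip":[-1,-1,-1,-1,-1],"slide":[[-0.8,-5.7,0],[-1.6,-11.4,0],[-2.3,-17.2,0],[-2.3,-17.2,0],[-2.3,-17.2,2]],"delta_rot":[[0,0,0],[0,0,0],[0,0,0],[0,0,0],[0,0,0]]}'
python3 - <<'E'
from h import *
togo([.519,.013,.065],np.radians(100.8))
E
```

```text
clock: 15.25
eef_pos: [0.4639, 0.1766, 0.1389]
orientation: [-0.3, 3.127, 0.001]
ft_force: [0.3, 0.6, -2.8]
width: 0.364
clock: 15.88
eef_pos: [0.5198, 0.0132, 0.1195]
orientation: [-0.296, 3.125, 0.001]
ft_force: [0.1, 0.7, -4.1]
width: 0.362
tcp [0.5198 0.0132 0.1195] axes x,y,z [[-0.982, -0.188, -0.002], [-0.188, 0.982, 0.0], [0.002, 0.001, -1.0]] F [ 0.1  0.7 -4.1] w 0.362 t 15.875
slide cm [ 0.1  -0.01  5.45]
turn deg [0.03 0.14 0.02]
```

```bash
python3 -m pendant '{"grip":[-1,-1,-1,-1],"slide":[[0.1,0,2.5],[0.1,0,4.7],[0.1,0,5.5],[0.1,0,5.5]],"delta_rot":[[0,0,0],[0,0,0],[0,0,0],[0,0,0]]}'; python3 -m pendant '{"grip":[-0.1,-0.1,-0.1,-0.1,-0.1],"slide":[[0,0,0],[0,0,0],[0,0,0],[0,0,-5],[0,0,-10]],"delta_rot":[[0,0,0],[0,0,0],[0,0,0],[0,0,0],[0,0,0]]}'
```

```text
clock: 16.38
eef_pos: [0.5177, 0.0141, 0.0641]
orientation: [0.3, -3.127, -0.001]
ft_force: [0.5, -0.6, -3.8]
width: 0.36
clock: 17.0
eef_pos: [0.5174, 0.0129, 0.165]
orientation: [0.298, -3.126, 0.0]
ft_force: [1.0, -0.0, -0.3]
width: 0.45
```

```bash
python3 -m pendant '{"grip":[0.4,0.4,0.4],"slide":[[4,0,-5],[9,0,-10],[13,0,-14]],"delta_rot":[[0,0,0],[0,0,0],[0,0,0]]}'
python3 - <<'E'
from h import *
snap('top','top5');snap('sc5' and 'scene','sc5')
c=np.array([.5655,-.0195]);y=np.radians(10.8);u=np.array([np.cos(y),np.sin(y)])
for h in(1.6,1.7,1.8,1.9):
    a=2.881-h; p=[*(c+u*(.082+.2329*np.cos(a))),.034+.2329*np.sin(a)]; print(h,np.round(p,4),proj('top5',p),proj('sc5',p))
crop('top5','t5c',200,70,340,220,3.9)
crop('sc5','s5c',150,80,350,280,2.9)
a=cv2.imread('pics/t5c.png');b=cv2.imread('pics/s5c.png')
a=cv2.resize(a,(400,int(400*a.shape[0]/a.shape[1])));b=cv2.resize(b,(400,400))
im=np.zeros((430,800,3),np.uint8);im[:a.shape[0],:400]=a[:430];im[:400,400:]=b;cv2.imwrite('pics/v5.png',im);print(a.shape)
togo([.75,.016,.30],np.radians(100.8))
E
```

```text
clock: 17.38
eef_pos: [0.3915, -0.0114, 0.3028]
orientation: [-0.298, 3.127, 0.0]
ft_force: [0.5, 0.0, 0.6]
width: 0.685
1.6 [0.7114 0.0083 0.2572] [259.24496373 106.55569923] [344.64519146 152.92327272]
1.7 [0.733  0.0124 0.2494] [257.73386096  99.56517628] [355.5869831  158.72955282]
1.8 [0.7537 0.0164 0.2395] [256.30428449  93.23344324] [365.90658034 165.46304699]
1.9 [0.7733 0.0201 0.2276] [254.97477743  87.63431365] [375.44056832 173.02033534]
(428, 400, 3)
tcp [ 0.3912 -0.0121  0.3056] axes x,y,z [[-0.982, -0.188, -0.007], [-0.188, 0.982, 0.001], [0.007, 0.002, -1.0]] F [1.1 0.  0.3] w 0.701 t 17.475
slide cm [-35.77  -3.97   0.8 ]
turn deg [0.06 0.39 0.02]
```

View pics/v5.png

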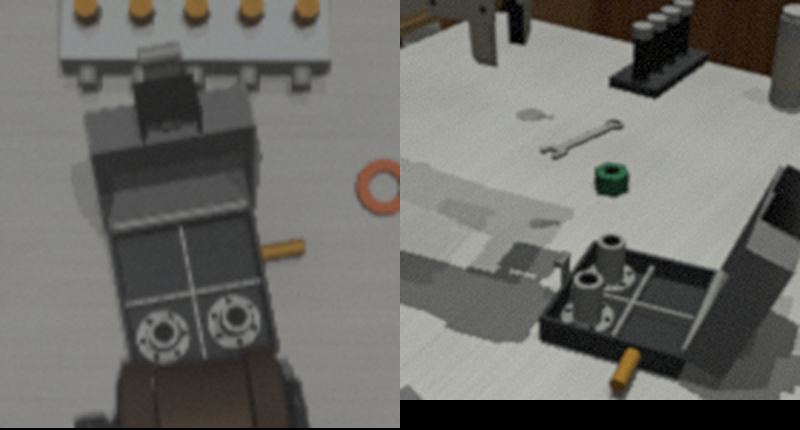

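Both adapters stand flat in the front bays. In the top view the bar is at about (256,87), which implies the hood is near 1.85–1.9 rad. I'll check that against the scene picture.

Run:
```python
from h import *
crop('sc5','s5d',320,130,420,210,5)
```

```text
(no output)
```

View pics/s5d.png

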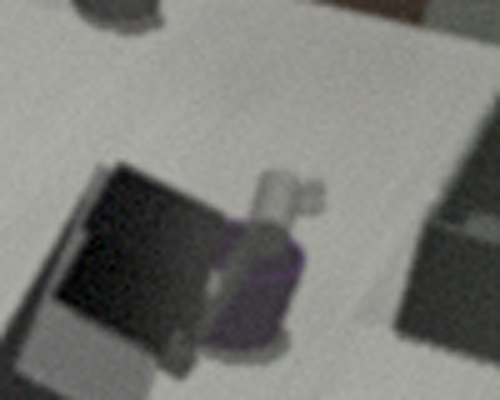

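Run:
```python
from h import *
c=np.array([.5655,-.0195]);y=np.radians(10.8);u=np.array([np.cos(y),np.sin(y)]);v=np.array([-u[1],u[0]])
for h in(1.8,1.85,1.9):
  for n,rx,rz in(('bar',-.225,.060),('phinge',-.167,.058)):
    X=-rx;  # rotate about hinge
    x=rx*np.cos(h)+rz*np.sin(h); z=-rx*np.sin(h)+rz*np.cos(h)
    for s in(-.021,0,.021):
        p=[*(c+u*(.082+x)+v*s),.034+z]; q=proj('sc5',p); print(h,n,s,np.round(p,3),np.round((q-[320,130])*5),np.round((proj('top5',p)-[200,70])*2.857))
print(tri(('top5',256,87.5),('sc5',377.5,168)))
```

```text
1.8 bar -0.021 [ 0.758 -0.004  0.239] [222. 203.] [182.  62.]
1.8 bar 0 [0.754 0.016 0.239] [229. 177.] [161.  66.]
1.8 bar 0.021 [0.75  0.037 0.239] [237. 153.] [139.  70.]
1.8 phinge -0.021 [ 0.743 -0.007  0.183] [157. 320.] [184.  94.]
1.8 phinge 0 [0.739 0.014 0.183] [165. 293.] [164.  98.]
1.8 phinge 0.021 [0.735 0.034 0.183] [173. 266.] [143. 102.]
1.85 bar -0.021 [ 0.768 -0.002  0.234] [247. 222.] [180.  54.]
1.85 bar 0 [0.764 0.018 0.234] [254. 196.] [159.  58.]
1.85 bar 0.021 [0.76  0.039 0.234] [261. 171.] [138.  62.]
1.85 phinge -0.021 [ 0.75  -0.006  0.179] [173. 334.] [183.  89.]
1.85 phinge 0 [0.746 0.015 0.179] [182. 307.] [162.  92.]
1.85 phinge 0.021 [0.742 0.036 0.179] [190. 281.] [142.  96.]
1.9 bar -0.021 [ 0.777 -0.     0.228] [271. 242.] [178.  47.]
1.9 bar 0 [0.773 0.02  0.228] [277. 215.] [157.  50.]
1.9 bar 0.021 [0.769 0.041 0.228] [283. 190.] [136.  54.]
1.9 phinge -0.021 [ 0.757 -0.004  0.173] [190. 349.] [181.  83.]
1.9 phinge 0 [0.753 0.016 0.173] [197. 322.] [161.  87.]
1.9 phinge 0.021 [0.749 0.037 0.173] [205. 295.] [140.  91.]
(array([0.77269956, 0.01820565, 0.23886869]), [0.0027190036324521807, 0.0027190036324522752])
```

The bar runs from (270,240) to (278,178) in the crop. That matches the hood at about 1.9 rad and puts the bar at about (0.772, 0.019, 0.230). I'll regrasp it there.

```bash
python3 -m pendant '{"grip":[1,1,1,1,1],"slide":[[-6,-0.7,0],[-12,-1.4,0],[-18,-2.1,0],[-24,-2.8,0],[-30,-3.5,0]],"delta_rot":[[0,0,0],[0,0,0],[0,0,0],[0,0,0],[0,0,0]]}'; python3 -m pendant '{"grip":[1,1,1],"slide":[[-4,-0.4,0],[-8,-0.7,0],[-8,-0.7,0]],"delta_rot":[[0,0,0],[0,0,0],[0,0,0]]}'
python3 - <<'E'
from h import *
togo([.772,.019,.240],np.radians(100.8))
snap('wrist','w6'); print(proj('w6',[.772,.019,.230]))
E
```

```text
clock: 18.1
eef_pos: [0.6962, 0.0117, 0.3003]
orientation: [0.299, -3.127, -0.0]
ft_force: [1.2, 0.7, 1.3]
width: 1.001
clock: 18.48
eef_pos: [0.7757, 0.0202, 0.2977]
orientation: [0.299, -3.124, 0.001]
ft_force: [-0.6, 0.2, -0.0]
width: 1.002
tcp [0.7757 0.0202 0.2977] axes x,y,z [[-0.982, -0.19, 0.003], [-0.19, 0.982, -0.0], [-0.003, -0.001, -1.0]] F [-0.6  0.2 -0. ] w 1.002 t 18.475
slide cm [ 0.37 -0.05  5.77]
turn deg [-0.   -0.16  0.15]
[256.51257354 208.38134511]
```

View pics/w6.png

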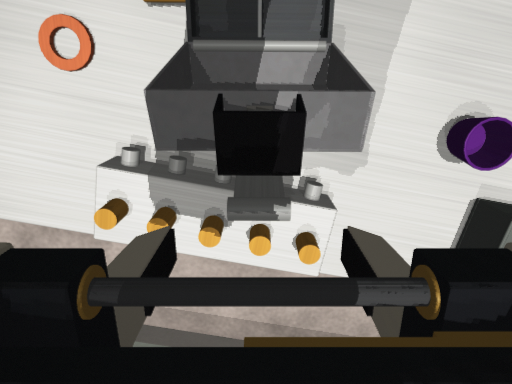

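The bar is at (257,209), as predicted.

```bash
python3 -m pendant '{"grip":[0.6,0.4,0.2,-1,-1],"slide":[[0.3,0,3],[0.3,0,5.8],[0.3,0,5.8],[0.3,0,5.8],[0.3,0,5.8]],"delta_rot":[[0,0,0],[0,0,0],[0,0,0],[0,0,0],[0,0,0]]}';python3 -m pendant '{"grip":[-1,-1],"slide":[[0,0,0],[0,0,0]],"delta_rot":[[0,0,0],[0,0,0]]}'
python3 - <<'E'
from h import *
togo([.772,.019,.240],np.radians(100.8))
for h in np.arange(1.9,-.01,-.1):
    x=-.225*np.cos(h)+.06*np.sin(h); z=.225*np.sin(h)+.06*np.cos(h)
    if h>1.89: x0,z0=x,z
    print(round(h,2),np.round([-(x-x0)*100,-(z-z0)*100],1))
E
```

```text
clock: 19.15
eef_pos: [0.7716, 0.0188, 0.2453]
orientation: [-0.298, 3.125, -0.0]
ft_force: [0.0, 0.4, 1.1]
width: 0.504
clock: 19.4
eef_pos: [0.7717, 0.0195, 0.2449]
orientation: [-0.299, 3.125, 0.001]
ft_force: [1.1, 2.4, 6.1]
width: 0.457
tcp [0.7717 0.0195 0.2449] axes x,y,z [[-0.982, -0.19, -0.003], [-0.19, 0.982, 0.0], [0.003, 0.001, -1.0]] F [1.1 2.4 6.1] w 0.457 t 19.4
slide cm [-0.02 -0.06  0.49]
turn deg [0.02 0.16 0.13]
1.9 [-0. -0.]
1.8 [ 2.  -1.2]
1.7 [ 4.1 -2.2]
1.6 [ 6.3 -3. ]
1.5 [ 8.6 -3.5]
1.4 [10.9 -3.8]
1.3 [13.2 -3.9]
1.2 [15.5 -3.8]
1.1 [17.8 -3.4]
1.0 [20.1 -2.8]
0.9 [22.2 -2. ]
0.8 [24.3 -1. ]
0.7 [26.3  0.3]
0.6 [28.1  1.7]
0.5 [29.8  3.3]
0.4 [31.3  5.1]
0.3 [32.7  7. ]
0.2 [33.8  9. ]
0.1 [34.7 11.1]
-0.0 [35.5 13.4]
```

```bash
python3 -m pendant '{"grip":[-1,-1,-1,-1,-1],"slide":[[2,0,-1.2],[4.1,0,-2.2],[6.3,0,-3],[8.6,0,-3.5],[10.9,0,-3.8]],"delta_rot":[[0,0,0],[0,0,0],[0,0,0],[0,0,0],[0,0,0]]}'
```

```text
clock: 20.02
eef_pos: [0.6647, -0.0004, 0.282]
orientation: [-0.3, 3.124, 0.002]
ft_force: [5.8, 3.6, -2.9]
width: 0.452
```

```bash
python3 -m pendant '{"grip":[-1,-1,-1,-1,-1],"slide":[[2.3,0,-0.1],[4.6,0,0],[6.9,0,0.4],[9.2,0,1],[11.3,0,1.8]],"delta_rot":[[0,0,0],[0,0,0],[0,0,0],[0,0,0],[0,0,0]]}'; python3 -m pendant '{"grip":[-1,-1,-1,-1,-1],"slide":[[2.1,0,1],[4.1,0,2.3],[5.9,0,3.7],[7.6,0,5.3],[9.1,0,7.1]],"delta_rot":[[0,0,0],[0,0,0],[0,0,0],[0,0,0],[0,0,0]]}'
```

```text
clock: 20.65
eef_pos: [0.5536, -0.0213, 0.2644]
orientation: [-0.301, 3.123, 0.003]
ft_force: [3.6, 5.7, 1.4]
width: 0.455
clock: 21.28
eef_pos: [0.4625, -0.0384, 0.1924]
orientation: [0.301, -3.127, -0.004]
ft_force: [-2.5, 9.8, 2.8]
width: 0.454
```

```bash
python3 -m pendant '{"grip":[-1,-1,-1,-1],"slide":[[1.4,0,1.9],[2.5,0,3.9],[3,0,4.9],[3,0,4.9]],"delta_rot":[[0,0,0],[0,0,0],[0,0,0],[0,0,0]]}'; python3 -m pendant '{"grip":[0.4,0.4,0.4,0.4,0.4],"slide":[[0,0,0],[0,0,0],[0,0,0],[0,0,-4],[0,0,-8]],"delta_rot":[[0,0,0],[0,0,0],[0,0,0],[0,0,0],[0,0,0]]}'
python3 - <<'E'
from h import *
c=np.array([.5655,-.0195]);y=np.radians(10.8);u=np.array([np.cos(y),np.sin(y)])
togo([*(c-u*.038),.20],np.radians(100.8))
E
```

```text
clock: 21.78
eef_pos: [0.4325, -0.044, 0.1426]
orientation: [0.301, -3.124, -0.004]
ft_force: [-3.1, 9.5, 0.1]
width: 0.453
clock: 22.4
eef_pos: [0.4339, -0.0463, 0.2243]
orientation: [0.297, -3.127, 0.001]
ft_force: [1.0, 0.5, 0.4]
width: 0.699
tcp [ 0.4339 -0.0463  0.2243] axes x,y,z [[-0.982, -0.188, 0.001], [-0.188, 0.982, -0.0], [-0.001, -0.001, -1.0]] F [1.  0.5 0.4] w 0.699 t 22.4
slide cm [-9.63  0.16  2.42]
turn deg [-0.02 -0.05  0.06]
```

```bash
python3 -m pendant '{"grip":[-1,-1,-1,-1,-1],"slide":[[-5,0,0],[-9.6,0.2,0],[-9.6,0.2,4],[-9.6,0.2,7],[-9.6,0.2,8.5]],"delta_rot":[[0,0,0],[0,0,0],[0,0,0],[0,0,0],[0,0,0]]}'; python3 -m pendant '{"grip":[-1,-1,-1,-1,-1],"slide":[[0,0,0],[0,0,0.7],[0,0,1.4],[0,0,2.1],[0,0,2.6]],"delta_rot":[[0,0,0],[0,0,0],[0,0,0],[0,0,0],[0,0,0]]}'
```

```text
clock: 23.02
eef_pos: [0.5274, -0.026, 0.1369]
orientation: [0.298, -3.125, 0.0]
ft_force: [0.2, 0.8, 0.4]
width: 0.204
clock: 23.65
eef_pos: [0.5262, -0.0264, 0.1125]
orientation: [0.297, -3.125, -0.001]
ft_force: [-4.0, -1.1, 5.9]
width: 0.001
```

```bash
python3 -m pendant '{"grip":[-1,-1,-1,-1],"slide":[[0,0,0.2],[0,0,0.3],[0,0,0.4],[0,0,0.4]],"delta_rot":[[0,0,0],[0,0,0],[0,0,0],[0,0,0]]}'; python3 -m pendant '{"grip":[-1,-1,-1,-1],"slide":[[0,0,0.1],[0,0,0.2],[0,0,0.3],[0,0,0.3]],"delta_rot":[[0,0,0],[0,0,0],[0,0,0],[0,0,0]]}'
```

```text
clock: 24.15
eef_pos: [0.5281, -0.0258, 0.1092]
orientation: [-0.298, 3.127, 0.001]
ft_force: [-4.7, -0.6, 14.1]
width: 0.004
clock: 24.65
eef_pos: [0.5281, -0.0259, 0.1089]
orientation: [-0.297, 3.126, 0.002]
ft_force: [-18.0, 0.5, 51.0]
width: 0.006
```

The force rose sharply at tip z = 84 mm, so the hood is on its seat. I'll back off and look.

```bash
python3 -m pendant '{"grip":[-1,-1,-1,-1,-1],"slide":[[0,0,-0.5],[0,0,-3],[0,0,-8],[0,-4,-13],[0,-9,-15]],"delta_rot":[[0,0,0],[0,0,0],[0,0,0],[0,0,0],[0,0,0]]}'; python3 -m pendant '{"grip":[-1,-1],"slide":[[3,-5,0],[6,-10,0]],"delta_rot":[[0,0,0],[0,0,0]]}'
python3 - <<'E'
from h import *
snap('top','top7');snap('scene','sc7')
a=cv2.imread('pics/sc0.png')[130:260,180:340].astype(int);b=cv2.imread('pics/sc7.png')[130:260,180:340].astype(int)
crop('sc0','a',180,160,330,270,2.6);crop('sc7','b',180,160,330,270,2.6)
cv2.imwrite('pics/v7.png',np.hstack([cv2.imread('pics/a.png'),cv2.imread('pics/b.png')]))
togo([.498,-.3455,.20])
E
```

```text
clock: 25.28
eef_pos: [0.5469, -0.1139, 0.2585]
orientation: [-0.303, 3.122, -0.0]
ft_force: [1.0, -0.8, -1.2]
width: 0.007
clock: 25.52
eef_pos: [0.5051, -0.2253, 0.2557]
orientation: [-0.3, 3.126, -0.001]
ft_force: [0.8, -0.3, 0.9]
width: 0.005
tcp [ 0.502  -0.2311  0.2559] axes x,y,z [[-0.984, -0.179, 0.001], [-0.179, 0.984, -0.004], [0.0, -0.004, -1.0]] F [ 0.1 -0.6  0.6] w 0.003 t 25.625
slide cm [  2.44 -11.16   5.63]
```

View pics/v7.png

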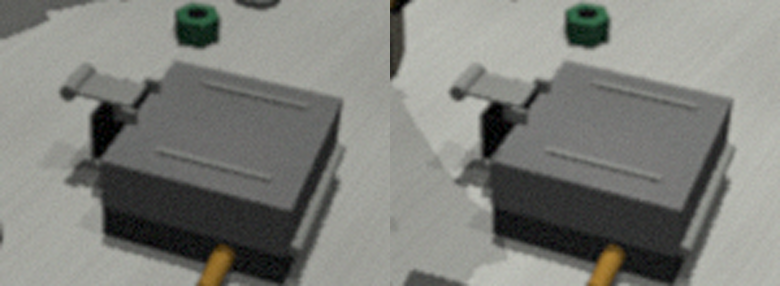

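The pot looks the same as at the start, with the bar at crop (74,82) against (72,82), so the hood is shut and the paddle is flat. Next is the knob: turn the tool about 92° counter-clockwise and look from above.

```bash
python3 -m pendant '{"grip":[-0.2,-0.2,-0.2,-0.2,-0.2],"slide":[[0.5,-2.5,0],[1,-5,0],[1.5,-7.5,1],[2,-9.5,2],[2.4,-11.1,2]],"delta_rot":[[0,0,-10],[0,0,-20],[0,0,-30],[0,0,-40],[0,0,-50]]}'; python3 -m pendant '{"grip":[0.2,0.2,0.2,0.2,0.2],"slide":[[0,0,0],[0,0,0],[0,0,0],[0,0,0],[0,0,0]],"delta_rot":[[0,0,-10],[0,0,-20],[0,0,-30],[0,0,-41],[0,0,-41]]}'
python3 - <<'E'
from h import *
togo([.498,-.3455,.15],np.radians(192)); print(read_state()['qpos'])
snap('wrist','w8')
cv2.imwrite('pics/v8.png',cv2.resize(cv2.imread('pics/w8.png'),(800,600),interpolation=cv2.INTER_CUBIC))
for p in([.4983,-.3455,.047],[.506,-.3828,.05],[.4531,-.3616,.053]): print(proj('w8',p)*800/512)
E
```

```text
clock: 26.25
eef_pos: [0.5009, -0.3192, 0.2289]
orientation: [1.305, -2.829, -0.024]
ft_force: [-0.1, 1.2, -1.7]
width: 0.398
clock: 26.88
eef_pos: [0.5124, -0.2761, 0.1873]
orientation: [2.09, -2.25, 0.03]
ft_force: [0.5, 0.6, -0.2]
width: 0.602
tcp [ 0.5124 -0.2761  0.1873] axes x,y,z [[-0.073, -0.995, 0.065], [-0.997, 0.075, 0.034], [-0.038, -0.062, -0.997]] F [ 0.5  0.6 -0.2] w 0.602 t 26.875
slide cm [6.77 0.79 4.21]
turn deg [  2.44  -3.42 -16.22]
[ 1.12214004  0.77645658 -1.26378096  1.69273507  0.82361579  1.32529541
  2.74113721]
[411.26927032 174.38318697]
[391.71266601 102.18022629]
[495.15766488 136.57034896]
```

View pics/v8.png

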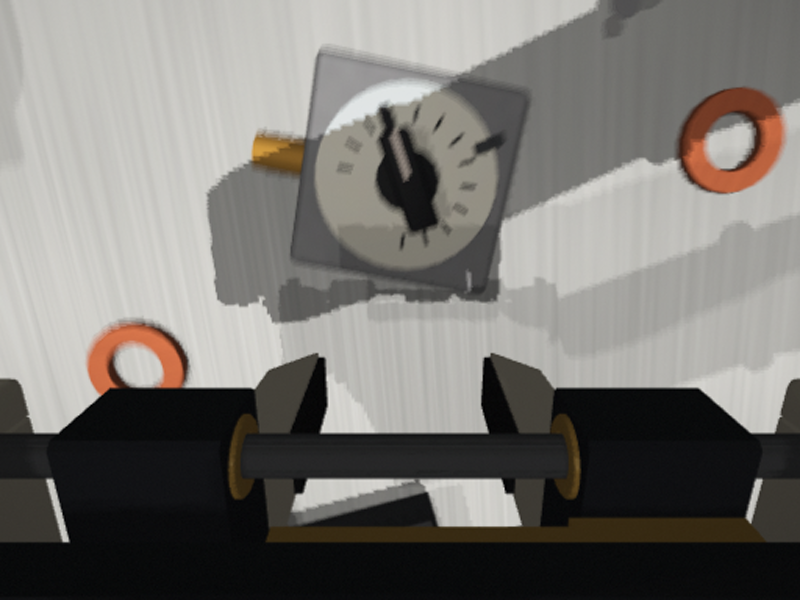

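I see the dial centred at about (407,174), the pointer tip at (384,108) and the mark tab from (477,153) to (503,138). Turning this way has run joint 7 up to its limit, so I'll turn back and grasp with the opposite half-turn.

```bash
python3 -m pendant '{"grip":[0.2,0.2,0.2,0.2,0.2],"slide":[[0,0,0],[0,0,0],[0,0,0],[0,0,0],[0,0,0]],"delta_rot":[[0,0,10],[0,0,20],[0,0,30],[0,0,40],[0,0,50]]}'
python3 - <<'E'
from h import *
s=512/800
D=atz('w8',407*s,174.5*s,.047);Tp=atz('w8',384*s,108*s,.05);M=atz('w8',478*s,153*s,.051);M2=atz('w8',503*s,138*s,.051)
W=[atz('w8',403*s,130*s,.081),atz('w8',408*s,178*s,.081)]
print(D,Tp,M,M2,W)
hd=lambda a:np.degrees(np.arctan2(a[1],a[0]))
print('ptr',hd(Tp-D),np.linalg.norm((Tp-D)[:2]),'mark',hd(M-D),np.linalg.norm((M-D)[:2]),hd(M2-D),'line',hd(W[0]-W[1]))
togo([.498,-.3455,.20],np.radians(12)); print(np.round(read_state()['qpos'],2))
E
```

```text
clock: 27.55
eef_pos: [0.5138, -0.2731, 0.1903]
orientation: [0.944, -2.94, 0.075]
ft_force: [0.1, 0.6, 0.9]
width: 0.596
[ 0.50062673 -0.34561395  0.047     ] [ 0.51024333 -0.38023942  0.05      ] [ 0.46212042 -0.35396447  0.051     ] [ 0.44851151 -0.36064866  0.051     ] [array([ 0.5023399 , -0.36658026,  0.081     ]), array([ 0.50159828, -0.34454734,  0.081     ])]
ptr -74.47831842695619 0.03593607846226761 mark -167.76423987337125 0.0394013560059478 -163.90769049888206 line -88.07218980763272
tcp [ 0.5138 -0.2731  0.1903] axes x,y,z [[-0.812, -0.58, 0.065], [-0.583, 0.812, -0.03], [-0.035, -0.062, -0.997]] F [0.1 0.6 0.9] w 0.596 t 27.55
slide cm [ 5.55 -4.99 -0.46]
turn deg [  0.62  -4.31 -66.36]
[ 1.05  0.67 -1.08  1.7   0.69  1.22  1.97]
```

```bash
python3 -m pendant '{"grip":[0.2,0.2,0.2],"slide":[[0,0,-1],[0,0,-2],[0,0,-2]],"delta_rot":[[0.6,-4.3,0],[0.6,-4.3,0],[0.6,-4.3,0]]}'; python3 -m pendant '{"grip":[0.2,0.2,0.2,0.2,0.2],"slide":[[0,0,0],[0,0,0],[0,0,0],[0,0,0],[0,0,0]],"delta_rot":[[0,0,10],[0,0,20],[0,0,30],[0,0,40],[0,0,50]]}'; python3 -m pendant '{"grip":[0.2,0.2,0.2,0.2,0.2],"slide":[[0,0,0],[0,0,0],[0,0,0],[0,0,0],[0,0,0]],"delta_rot":[[0,0,10],[0,0,20],[0,0,30],[0,0,40],[0,0,50]]}'
python3 - <<'E'
from h import *
togo([.499,-.3455,.20],np.radians(13)); print(np.round(read_state()['qpos'],2))
E
```

```text
clock: 27.92
eef_pos: [0.5147, -0.272, 0.2111]
orientation: [-0.965, 2.967, -0.057]
ft_force: [0.4, 1.1, -0.5]
width: 0.599
clock: 28.55
eef_pos: [0.5144, -0.2716, 0.2098]
orientation: [0.385, 3.084, -0.036]
ft_force: [0.1, -0.2, -0.8]
width: 0.598
clock: 29.18
eef_pos: [0.5144, -0.2714, 0.2099]
orientation: [1.649, 2.627, -0.011]
ft_force: [-0.1, 0.6, 0.8]
width: 0.601
tcp [ 0.5144 -0.2714  0.2099] axes x,y,z [[-0.434, 0.9, -0.037], [0.9, 0.435, 0.015], [0.03, -0.027, -0.999]] F [-0.1  0.6  0.8] w 0.601 t 29.175
slide cm [-5.96 -4.63  1.14]
turn deg [ 1.12  2.04 12.78]
[ 0.89  0.48 -0.71  1.73  0.38  1.03  0.5 ]
```

```bash
python3 -m pendant '{"grip":[0.2,0.2,0.2,0.2],"slide":[[-3,-2.3,0],[-6,-4.6,0],[-6,-4.6,1.1],[-6,-4.6,1.1]],"delta_rot":[[0.5,1,6],[1.1,2,12.8],[1.1,2,12.8],[1.1,2,12.8]]}'
python3 - <<'E'
from h import *
togo([.499,-.3455,.082],np.radians(13))
snap('wrist','w9')
cv2.imwrite('pics/v9.png',cv2.resize(cv2.imread('pics/w9.png')[60:320,100:440],None,fx=2.3,fy=2.3,interpolation=cv2.INTER_CUBIC))
f=lambda p:(proj('w9',p)-[100,60])*2.3
for p in([.499,-.3455,.081],[.499,-.3455,.047],[.508,-.381,.05],[.4610,-.355,.051]): print(f(p))
E
```

```text
clock: 29.68
eef_pos: [0.4993, -0.3452, 0.1994]
orientation: [-1.948, -2.464, -0.0]
ft_force: [0.3, 1.2, -0.2]
width: 0.606
tcp [ 0.4993 -0.3452  0.1994] axes x,y,z [[-0.231, 0.973, 0.001], [0.973, 0.231, -0.0], [-0.001, 0.001, -1.0]] F [ 0.3  1.2 -0.2] w 0.606 t 29.675
slide cm [-0.03 -0.03 11.74]
turn deg [-0.02 -0.05  0.35]
[362.38814209 301.72880887]
[362.62642535 274.99772114]
[363.99564146 361.03150393]
[265.0750767  278.93221776]
```

View pics/v9.png

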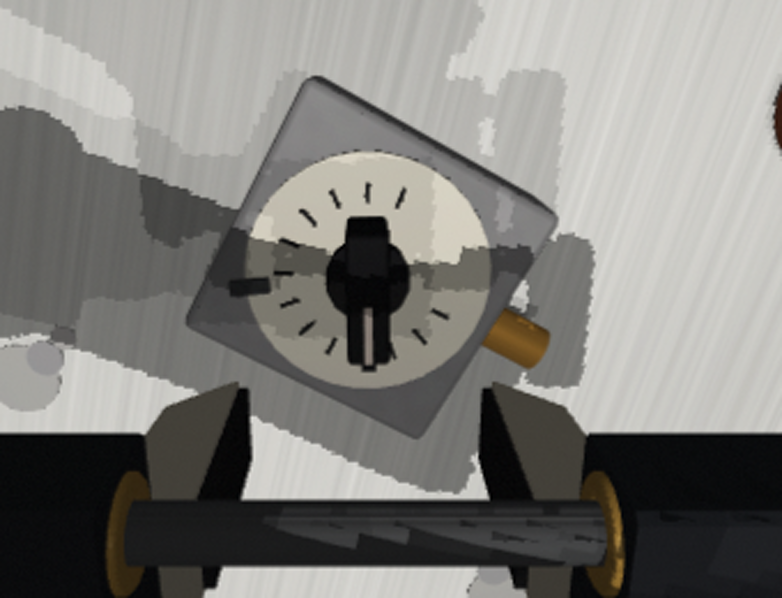

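Very clear view. The knob is vertical in the crop with its axis at about (369,270) and the pointer tip at (369,370). The mark tab runs from (230,289) to (270,286), i.e. about 81° clockwise. I'll compute the angle properly and grasp.

```bash
python3 - <<'E'
from h import *
g=lambda u,v,z:atz('w9',u/2.3+100,v/2.3+60,z)
D=g(369.3,270,.047);Tp=g(369,370,.05);M=g(270,286,.051);M2=g(232,289,.051)
hd=lambda a:np.degrees(np.arctan2(a[1],a[0]))
print(D,hd(Tp-D),np.linalg.norm((Tp-D)[:2]),hd(M-D),np.linalg.norm((M-D)[:2]),hd(M2-D))
E
python3 -m pendant '{"grip":[0.2,0.2,0.2,0.2],"slide":[[0.1,0.1,5],[0.1,0.1,9],[0.1,0.1,11.6],[0.1,0.1,11.6]],"delta_rot":[[0,0,0],[0,0,0],[0,0,0],[0,0,0]]}';python3 -m pendant '{"grip":[-1,-1,-1,-1,-1],"slide":[[0,0,0],[0,0,0],[0,0,0],[0,0,0],[0,0,0]],"delta_rot":[[0,0,0],[0,0,0],[0,0,0],[0,0,0],[0,0,0]]}'
```

```text
[ 0.50114685 -0.34281667  0.047     ] -76.71391050591271 0.04281333975137683 -158.74177610186092 0.04039873499433071 -159.62043141805748
clock: 30.22
eef_pos: [0.4998, -0.3434, 0.0833]
orientation: [-1.946, -2.464, -0.0]
ft_force: [-1.1, -0.0, 0.5]
width: 0.599
clock: 30.85
eef_pos: [0.5004, -0.3456, 0.085]
orientation: [1.949, 2.461, -0.0]
ft_force: [-0.5, -0.5, 2.8]
width: 0.168
```

```bash
python3 -m pendant '{"grip":[-1,-1,-1,-1,-1],"slide":[[0,0,0],[0,0,0],[0,0,0],[0,0,0],[0,0,0]],"delta_rot":[[0,0,9],[0,0,18],[0,0,27],[0,0,36],[0,0,45]]}';python3 -m pendant '{"grip":[-1,-1,-1,-1,-1],"slide":[[0,0,0],[0,0,0],[0,0,0],[0,0,0],[0,0,0]],"delta_rot":[[0,0,9],[0,0,18],[0,0,28],[0,0,37.2],[0,0,37.2]]}'
python3 - <<'E'
from h import *
togo([.50,-.3455,.085],np.radians(13-82.2))
E
```

```text
clock: 31.48
eef_pos: [0.5005, -0.3456, 0.085]
orientation: [2.747, 1.521, 0.001]
ft_force: [-0.3, -0.2, 2.3]
width: 0.173
clock: 32.1
eef_pos: [0.5006, -0.3457, 0.085]
orientation: [3.086, 0.575, 0.002]
ft_force: [0.2, -2.3, 3.6]
width: 0.173
tcp [ 0.5006 -0.3457  0.085 ] axes x,y,z [[0.933, 0.36, 0.001], [0.36, -0.933, 0.002], [0.002, -0.002, -1.0]] F [ 0.2 -2.3  3.6] w 0.173 t 32.1
slide cm [-0.05 -0.04 -0.  ]
turn deg [ 0.13 -0.05  0.3 ]
```

```bash
python3 -m pendant '{"grip":[0.2,0.2,0.2,0.2,0.2],"slide":[[0,0,0],[0,0,0],[0,0,-4],[0,0,-9],[0,0,-11.5]],"delta_rot":[[0,0,0],[0,0,0],[0,0,0],[0,0,0],[0,0,0]]}'
python3 - <<'E'
from h import *
snap('wrist','w10');snap('scene','sc10');snap('top','top10')
a=cv2.resize(cv2.imread('pics/w10.png')[60:320,100:440],None,fx=1.5,fy=1.5,interpolation=cv2.INTER_CUBIC)
b=cv2.resize(cv2.imread('pics/sc10.png')[130:350,80:330],(280,246))
im=np.zeros((390,800,3),np.uint8);im[:,:510]=a;im[:246,515:795]=b;cv2.imwrite('pics/v10.png',im)
s=read_state();print(s['clock'],s['eef_pos'],s['width'],s['ft_force'])
E
```

```text
clock: 32.72
eef_pos: [0.501, -0.3456, 0.2023]
orientation: [3.086, 0.576, 0.005]
ft_force: [0.5, -0.0, -0.5]
width: 0.593
32.875 [ 0.50078397 -0.3455723   0.20085701] 0.5981216607971692 [ 0.19088413 -0.0378686   0.1449855 ]
```

View pics/v10.png

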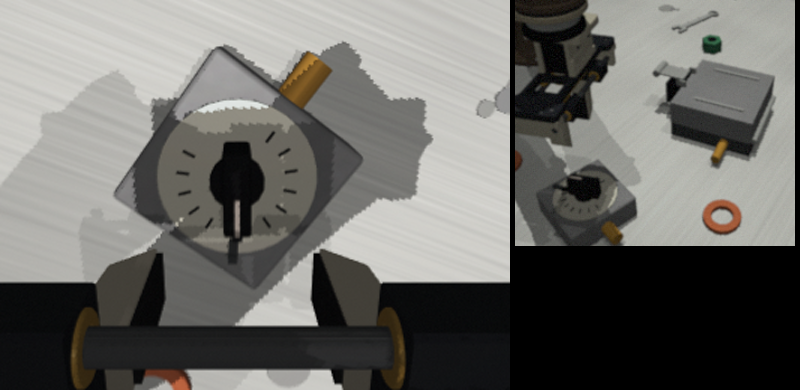

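The pointer nose is at about (237,240) and the mark at about (233,252), roughly 3° short and within tolerance. I'll use the last viewable picture to measure it enlarged.

Run:
```python
from h import *
crop('w10','v11',200,120,320,250,4.6)
```

```text
(no output)
```

View pics/v11.png

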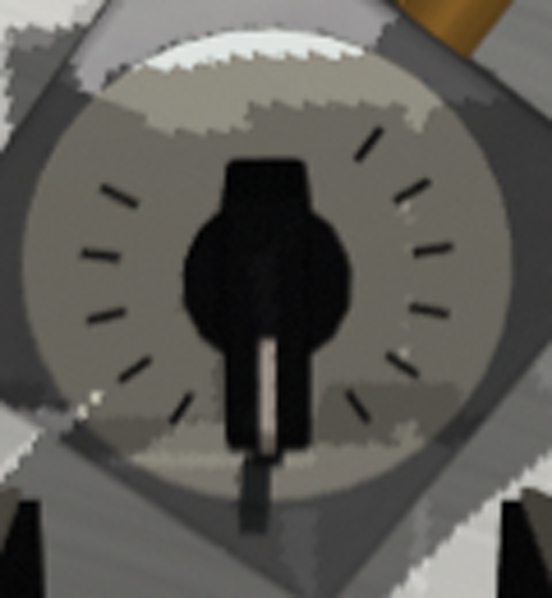

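The tip is at (267,460) and the mark's inner end at (257,462), about 10 px apart where 40 mm is about 195 px. That is roughly 2 mm, inside the 5 mm limit. The arm is clear of everything, so I'm handing in.

```bash
python3 -c "
from workcell import *
print(close_job())"
```

```text
the job is handed in; nothing more can be done
None
```

The job is done and handed in at about 33 s on the robot's clock. I lifted the paddle, swung the hood to about 1.9 rad and stood both adapters upright in the two front bays. Only two adapters were on the cart. I then swung the hood down, pressed it home and turned the knob about 82° clockwise.

**Last checks**
- **Hood and paddle:** in the scene picture they sit within 1–2 px of where they were at the start, so the hood looks shut with the paddle flat. I took latching from that and from the push bottoming out; I did not tug on the hood.
- **Adapters:** both looked upright and flat in their bays before the hood closed. They can't be seen with it shut.
- **Pointer:** it is about 2 mm (3°) short of the mark, inside the 5 mm limit, and I left it there.
- **Bystanders:** the robot touched none of them.

**What went less well**
- **Push force:** the press that shut the hood peaked at 51 N on the fingertips once it was seated. That is under the 120 N wrist limit. I took the 40 N limit to apply only to the arm and gripper body.
- **Joint 7:** my first turn above the knob ran it to the end of its range, reading 2.741 against 2.74. I backed off and grasped the knob a half turn the other way.

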